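# Index the sample slide to the green station and bolt the splash guard

### The arm

A 6-joint arm with a two-finger parallel gripper is mounted at the origin on the work surface. World frame = base frame: x ahead of the robot, y to its left, z up, the work surface at z = 0. Lengths are in m, angles in rad, forces in N, time in s.
With the tool pointing down it reaches from about 0.3 to 0.775 m from the base axis. Payload 14.6 kg.
Tool frame: the origin (TCP) lies at the very end of the fingers, on their centre line; the grasp point (between the pads) lies 19 mm behind it; z points along the fingers, y is the line along which they close (so a half turn about z gives the same grasp; the last joint's range is limited). The gripper opens to 85 mm and grips with 20 to 120 N. Pads are 22 mm wide; open, the fingers measure 114 mm over their backs; the gripper's body (76 mm by 85 mm) begins 54 mm behind the grasp point. The pads swing forward as they close: fully open they stand 13 mm farther back than shut.
Start: joints at [-1.3, 0.3, 1.521, -0, 1.321, -0.067], TCP at [0.182, -0.519, 0.231] pointing down, gripper open.
Joint ranges: [-3.03, 3.03], [-0.79, 2.21], [0.23, 2.52], [-1.04, 4.18], [0, 3.07], [-2.55, 2.55]. Speed limits (rad/s): [2.22, 2.22, 2.57, 3.14, 3.14, 3.14].

### API

Orientations are given as a rotation vector (axis times angle).
In Python, from workcell import robot gives the robot as it stands. The module is installed in compiled form; this text tells all that it offers.
- The arm moves only by the tool play_rows, never from a script. Its argument "targets" is a list of rows, each a list of 7 numbers: the turn, a rotation vector about the tool's x, y, z in degrees, then the shift along the tool's x, y, z in mm, then the finger opening in mm, from 0 to 85.4. A call has 1 to 5 rows; each row shifts and turns the commanded pose from where the row before left it, along the tool's axes as they then stand; what a row does not reach is not made up. A row lasts 1/10 s, in which the tool goes at most 50 mm and 8.59 degrees, less where a joint would pass 70% of its speed; a pose out of reach is approached as far as the arm can. A call with a gripper value outside its range is refused whole. The fingers move at their own pace and stop on an object; "force" is the grip in N (left out, the last holds). Time passes only in rows, so rows that do not move let the fingers close. It gives the time, the measured TCP pose, the force, the opening and the grip force at its end, in the units of the state.
- robot.get_state(): the state, without advancing time (a new reading comes with each control period).
- robot.grab_frame(name): name is "side" or "top" or "wrist"; returns (picture, depth): 480x640x3 uint8, blue, green, red; 480x640 float32, m along the optical axis (not along the pixel's ray), 0 where there is no reading.
- robot.camera_info(name): a dict with "camera_matrix" (3x3 intrinsics, pixels), "view" (4x4, takes a point from world to camera coordinates); the wrist camera has in their place "tool_from_camera" (4x4, takes a point from camera to tool coordinates, whose origin is the TCP and whose axes are the flange's). Camera axes: x right, y up, looking along -z (the intrinsics and any distortion apply to the point x, -y, -z); pixel columns grow to the right and rows downward; lengths in m; the calibration is good to about 2 mm. A picture is of the moment at which its call begins: read the wrist's pose just before it. camera_info takes no time and is no camera call.
- robot.sign_off(): hands the job in; it is judged then, once.
Trained networks look in the newest picture that a camera, given by its name, has taken for a name from the list of things; names that differ only in an ending like _2 or _b are one class to them, and where a whole thing is asked for, a point or a joint stands for the part that bears it (a point fixed in the world has none). Each returns a list of dicts, best first, with "conf" (0 to 1); they miss things now and then, are a little off and sometimes report something else, mostly with a low value. They report only what shows in the picture. A call takes as long as a camera call.
- robot.cut_out(camera, label): "region" (480x640 bool, what is visible of it) and "box" ([centre column, centre row, width, height] as shares, 0 to 1, of the picture: columns of its width, rows of its height, round what is visible of it).
- robot.place_of(camera, label): "xy" ([column, row] as shares, 0 to 1, of the picture: columns of its width, rows of its height: a listed point, or the origin of a listed thing).
The state is a dict: "clock": time; "q": joint angles; "joint_velocities": joint speeds; "tau": joint torques, N m; "ee_pos": TCP position; "tcp_rot": TCP orientation; "force": force on the tool from outside, world axes, zero at the start; "ft_torque": the same for the moment, N m; "grip_width": opening from 0.0 (shut) to 1.0 (fully open); "gripper_force": force on a finger pad.
Only numpy, scipy, OpenCV 4.12 (cv2) and the standard library are available. Lean on these libraries where they do the work, as an engineer would, in place of code of your own. Each camera call takes 0.05 s, during which the arm holds its last target. There are 200 camera calls.

### The job

Move the sample slide over to the station with the green plate: pull the yellow spring knob out, shift the carriage the one notch to that side without forcing the pin, and let the knob spring fully home again in the new notch. Then swing the clear sprung guard down over the tubes, hold it down while you slide its orange bolt fully across under the red keeper, and let go so that it stays shut. Do not knock the amber bottle or the beaker standing behind the slide.

Things in the scene. Friction and masses are not known exactly. Their poses are not given: they have to be found in the camera images.
- slide_base: Blue plate 250 (x) by 360 (y) by 12 mm, base of the indexing slide, fixed to the bench. Its axes: +y along the carriage's travel, pointing roughly away from the robot, -x its front (knob side), to the robot's left, z up; yaw -1.92 to -1.22 rad. Origin at bench height, 5 mm towards the front from the plate's middle. Hinge posts at its back, the keeper's post at its front far end.
- notched_bar (a point): Steel bar along the base's y at the front, under the index knob: this point is the pin's tip when home in the middle notch. Five notches 10 mm wide, 36 mm apart, at base y = -72, -36, 0, 36, 72 mm; the carriage starts in the middle one.
- carriage (a joint): Place of the aluminium carriage along base y (m): 0 at the start, grows to +y, a notch every 0.036, stops at -0.078 and 0.078. 100 mm wide in y, it carries three glass tubes, 22 mm across, tops 115 mm over the bench. It drags with about 1.5 N; with the pin in a notch it has only 1 mm of play. It is moved sideways by its knob.
- plunger (a joint): How far the index knob is pulled out along its axis (m): 0 home in a notch, 0.016 at its stop. A spring pulls it in with 8 N at 0, 13 N at 0.016. The pin, 8 mm thick with a round nose, clears the notched bar from 0.010 on; let go between notches it stays at about 0.010. Over 50 N of side load on the pin (plunger_c0) harms it.
- index_knob (a point): On the axis of the yellow index knob, a cylinder 24 mm across, 28 mm long, 2 mm outward of its middle; moves with it. z axis: the knob's axis, pointing out (pull this way), leaning 30 degrees from vertical towards the base's front (-x). y axis: base y. Home: 82 mm over the bench, base x = -85 mm. From 22 mm under this point down the axis: steel housing 19 mm across.
- green_plate: Upright green plate 26 mm wide (y), 34 mm tall, 8 mm thick on the base's back edge, marking the station to use: the notch 36 mm to the +y or to the -y side of the carriage's start, same base y as the plate's middle. Origin under its centre, axes as the base's. A red plate of the same form stands at the other side.
- carriage_pointer (a point): Tip of the small orange pointer in the middle of the carriage's back edge, 41 mm over the bench. Level with the green plate's middle (same base y) when the carriage is in the right notch.
- guard (a joint): Angle of the guard (rad): 0 open, held by its spring, leaning up 70 degrees from level; 1.222 shut, level, at its stop. A clear panel in a steel frame, 200 mm wide, 101 mm from hinge to edge, 10 mm thick. The spring, less the weight, resists with 1 to 2 N at the bolt when open, about 5 N when shut; let go unbolted it springs open.
- guard_hinge (a point): Middle of the guard's hinge axis, which runs along base y, 135 mm over the bench at base x = 65 mm. From open the guard comes down towards the base's front (-x) to lie level over the tubes.
- bolt (a joint): How far the guard's bolt has slid to base +y (m): 0 to 0.006 at the start, 0.028 at its stop. It drags with about 1.5 N and stays where left. A 10 mm steel rod along the guard's free edge, its axis 110 mm from the hinge. At up to 0.010 it passes the keeper; with the guard within 0.02 rad of its stop it slides under the keeper, and once let go the guard rises about 0.04 rad against it.
- bolt_end (a point): The +y end of the bolt's rod, which goes under the keeper: 95 mm from the base's middle when the bolt is at 0.
- keeper (a point): Middle of the underside of the red keeper, a fixed plate 26 (x) by 38 (y) by 8 mm, 144.5 mm over the bench, at base x = -45, y = 127 mm, on a steel post at its +y side. The shut guard's bolt slides in below it from -y (the rod's top is then 4.5 mm lower than this).
- bolt_grip (a point): Middle of the bolt's orange barrel: 22 mm across, 26 mm long along y, flat ends, on a 10 mm stem. 110 mm from the hinge in the guard's plane and 36 mm off it on the outer face: up when shut, towards base +x when open. y axis: the way to lock; z axis: along the stem, outward. Free at both ends; can turn between the fingers. 251 mm over the bench when open, 171 shut.
- amber_bottle: Loose amber bottle with a white cap, 60 mm across, 130 mm tall, just behind the slide's base (base +x), on the half nearer the robot. Origin under its centre. Leave alone.
- beaker: Loose glass beaker, 70 mm across, 90 mm tall, just behind the slide's base (base +x), on the half farther from the robot. Origin under its centre. Leave alone.

How it is judged:
By the outcome, as a careful person would: the job done as asked, in the order asked, and still so for the second after the job is handed in, with the robot touching nothing.
It also fails if it takes over 51 s, if anything falls off the work surface, if the arm or the gripper's body presses on something with over 40 N, if the wrist force passes 120 N, or if a joint passes its speed limit or range.

## Working session

There is one attempt and no reset: what is moved stays moved. The work goes in short steps, Python scripts to look and compute and a tool call to move; the robot and the scene stay as the last step left them, time stands still between calls to the robot, and variables do not carry over. Pictures are saved under pics/ and viewed, at most 10 in all, crops included, and the job is handed in when it is done.

Besides the shell and the picture viewer there is one more tool, called after "Emit:" in YAML: its name, and indented under it one key for each argument. play_rows: Moves the arm, as the interface text tells. Its arguments: {"type":"object","properties":{"targets":{"type":"array"},"force":{"type":"number"}},"required":["targets"]}

```bash
mkdir -p pics; cat > h.py <<'E'
import numpy as np, cv2
from workcell import robot
from scipy.spatial.transform import Rotation as R
def pose():
    s=robot.get_state(); return np.array(s["ee_pos"]), R.from_rotvec(s["tcp_rot"]), s
def cam(name):
    i=robot.camera_info(name); K=np.array(i["camera_matrix"])
    if "view" in i: W=np.linalg.inv(np.array(i["view"]))
    else:
        p,r,_=pose(); T=np.eye(4);T[:3,:3]=r.as_matrix();T[:3,3]=p; W=T@np.array(i["tool_from_camera"])
    return K,W
def ray(K,W,u,v):
    d=np.linalg.inv(K)@[u,v,1]; d=np.array([d[0],-d[1],-d[2]]); return W[:3,3], W[:3,:3]@d
def at_z(K,W,u,v,z):
    o,d=ray(K,W,u,v); return o+d*(z-o[2])/d[2]
def proj(K,W,P):
    c=np.linalg.inv(W)@np.append(P,1); c=K@[c[0],-c[1],-c[2]]; return c[:2]/c[2]
E
cat > a.py <<'E'
from h import *
info=robot.camera_info("side"); print({k:np.shape(v) for k,v in info.items()})
for c in ["side","top"]:
    K,W=cam(c); f,d=robot.grab_frame(c); cv2.imwrite(f"pics/{c}0.png",f)
    print(c,"campos",W[:3,3].round(3),'dir',(-W[:3,2]).round(2))
    for l,z in [("slide_base",0),("green_plate",0),("index_knob",.082),("notched_bar",None),("carriage_pointer",.041),("guard_hinge",.135),("keeper",.1445),("bolt_grip",.251),("bolt_end",None),("amber_bottle",0),("beaker",0)]:
        for r in robot.place_of(c,l)[:2]:
            u,v=r["xy"][0]*640,r["xy"][1]*480
            o,dd=ray(K,W,u,v); dv=d[min(479,int(v)),min(639,int(u))]
            print(l,round(r["conf"],2),int(u),int(v),"z:",at_z(K,W,u,v,z).round(3) if z is not None else '', "depth:",(o+dd*dv).round(3))
print(pose()[2]["clock"], pose()[1].as_matrix().round(3))
E
python3 a.py
```

```text
{'camera_matrix': (3, 3), 'view': (4, 4)}
side campos [0.508 0.703 0.635] dir [ 0.09 -0.83 -0.55]
green_plate 0.55 358 275 z: [ 0.523 -0.128  0.   ] depth: [ 0.522 -0.095  0.025]
index_knob 0.5 310 318 z: [0.587 0.089 0.082] depth: [0.586 0.097 0.089]
index_knob 0.19 395 263 z: [ 0.461 -0.061  0.082] depth: [ 0.456 -0.153  0.015]
notched_bar 0.67 319 328 z:  depth: [0.575 0.083 0.057]
notched_bar 0.48 312 317 z:  depth: [0.583 0.097 0.091]
carriage_pointer 0.77 334 280 z: [ 0.564 -0.056  0.041] depth: [ 0.56  -0.004  0.082]
guard_hinge 0.83 333 236 z: [ 0.566 -0.051  0.135] depth: [ 0.566 -0.053  0.134]
keeper 0.83 236 254 z: [0.706 0.025 0.145] depth: [0.703 0.035 0.152]
keeper 0.65 336 282 z: [0.551 0.08  0.144] depth: [ 0.56  -0.052  0.041]
bolt_grip 0.8 332 171 z: [ 0.567 -0.054  0.251] depth: [ 0.567 -0.048  0.254]
bolt_end 0.91 270 179 z:  depth: [ 0.755 -0.491  0.001]
bolt_end 0.6 398 261 z:  depth: [ 0.451 -0.152  0.02 ]
amber_bottle 0.93 396 262 z: [ 0.453 -0.176  0.   ] depth: [ 0.454 -0.152  0.017]
amber_bottle 0.45 326 321 z: [0.572 0.003 0.   ] depth: [0.569 0.039 0.033]
[... 455 characters left out ...]
0.571 0.009 0.041] depth: [0.571 0.009 0.042]
guard_hinge 0.9 332 267 z: [ 0.568 -0.061  0.135] depth: [ 0.567 -0.056  0.26 ]
keeper 0.63 282 195 z: [0.707 0.033 0.144] depth: [0.706 0.032 0.153]
bolt_grip 0.95 331 266 z: [ 0.568 -0.055  0.251] depth: [ 0.568 -0.055  0.263]
bolt_grip 0.53 315 213 z: [ 0.656 -0.03   0.251] depth: [ 0.688 -0.03   0.012]
bolt_end 0.64 311 213 z:  depth: [ 0.689 -0.021  0.01 ]
bolt_end 0.34 417 228 z:  depth: [ 0.652 -0.257  0.001]
amber_bottle 0.62 386 318 z: [ 0.453 -0.183  0.   ] depth: [ 0.463 -0.168  0.094]
beaker 0.92 417 227 z: [ 0.654 -0.259  0.   ] depth: [ 0.653 -0.258  0.004]
1.2 [[ 0.943  0.331  0.   ]
 [ 0.331 -0.943  0.   ]
 [ 0.    -0.    -1.   ]]
```

View pics/side0.png

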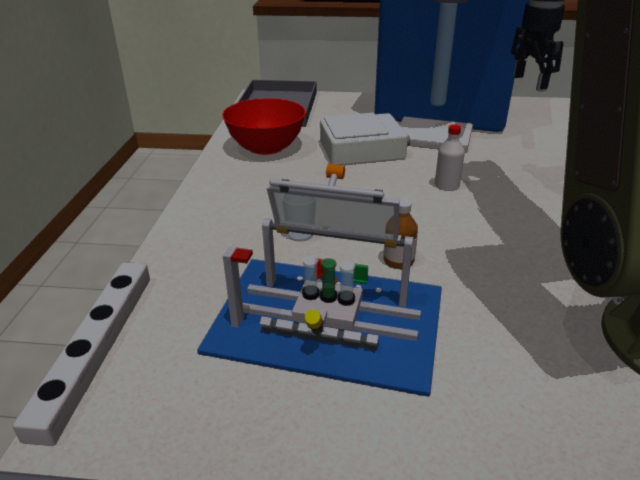

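View pics/top0.png

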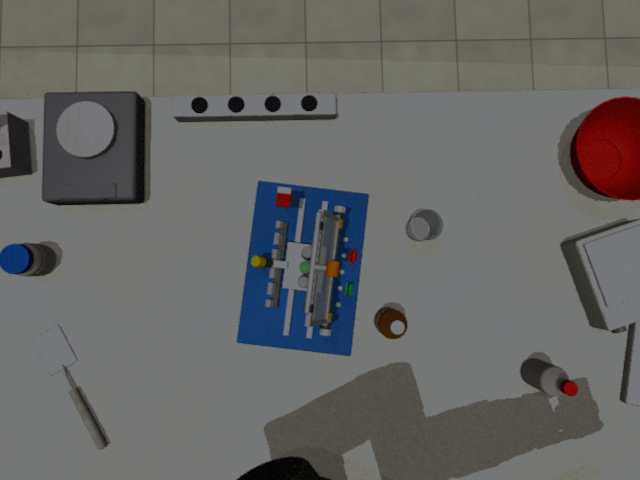

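The green plate at (361,273) in side and (350,288) in top is nearer the robot than the red one, so the carriage goes one notch to base -y. The knob is at (313,318) in side, the bolt grip at (335,171), the keeper at (240,254). Next I fit the base pose.

```bash
cat >> h.py <<'E'
def delta(Pt,Rt):
    """turn (deg, tool) and shift (mm) in present tool axes and in target tool axes"""
    p,r,_=pose(); d=np.array(Pt)-p
    return (r.inv()*Rt).as_rotvec(degrees=True).round(2),(r.inv().apply(d)*1e3).round(1),(Rt.inv().apply(d)*1e3).round(1)
import json,os
if os.path.exists("base.json"):
    bx,by,yaw=json.load(open("base.json")); RB=R.from_euler('z',yaw)
    def B(x,y,z): return RB.apply([x,y,z])+[bx,by,0]
    AX=np.array([-.5,0,.75**.5])
    def tool(lean): # tool z tilted 'lean' deg from down towards base +x, tool y = base y
        a=np.radians(lean); z=np.array([np.sin(a),0,-np.cos(a)]); y=np.array([0,1.,0])
        return RB*R.from_matrix(np.c_[np.cross(y,z),y,z])
    RK=tool(30); RV=tool(0)
E
cat > fit.py <<'E'
from h import *
from scipy.optimize import least_squares
obs=[("side",310,318,(-.085,0,.082)),("side",333,236,(.065,0,.135)),("side",236,254,(-.045,.127,.1445)),("side",334,280,None),
("top",256,260,(-.085,0,.082)),("top",332,267,(.065,0,.135)),("top",282,195,(-.045,.127,.1445)),("top",301,265,(0,0,0))]
obs=[o for o in obs if o[3]]
C={c:cam(c) for c in("side","top")}
def f(p):
    r=R.from_euler('z',p[2]); return np.concatenate([proj(*C[c],r.apply(P)+[p[0],p[1],0])-[u,v] for c,u,v,P in obs])
s=least_squares(f,[.575,.01,-1.7],loss='soft_l1'); print(s.x,s.fun.reshape(-1,2).round(1))
json.dump(list(s.x),open("base.json","w"))
E
python3 fit.py; cat > b.py <<'E'
from h import *
r=R
print("knob",B(-.085,0,.082)); print("green top base", RB.inv().apply(np.array([.519,-.105,0])-[bx,by,0]))
P=B(-.085,0,.082)-RB.apply(AX)*(.019-.002)
for n,Q in [("via",B(*(np.array([-.085,0,.082])+AX*.15))),("pre",P+RB.apply(AX)*.06),("grasp",P)]: print(n,Q.round(4),*delta(Q,RK))
p,rr,s=pose(); print(p,s["clock"],s["grip_width"]); print("z up", delta(p+[0,0,.1],RV))
E
python3 b.py
```

```text
[ 0.57583201  0.00556676 -1.71050641] [[ 0.2  0.9]
 [-0.1 -1.9]
 [-1.2  3.1]
 [ 1.9 -0.5]
 [-0.3  0.8]
 [ 0.7  0.4]
 [-0.2  0.1]]
knob [0.58766877 0.08973856 0.082     ]
green top base [ 0.11740364 -0.04088117  0.        ]
via [0.5981 0.164  0.2119] [-16.38 -26.93 -61.14] [ 618.7 -506.5   19.4] [ 645.5  316.7 -350.3]
pre [0.5907 0.111  0.1192] [-16.38 -26.93 -61.14] [ 594.1 -459.   112.1] [ 645.5  316.7 -243.3]
grasp [0.5865 0.0813 0.0673] [-16.38 -26.93 -61.14] [ 580.3 -432.3  164. ] [ 645.5  316.7 -183.3]
[ 0.18227579 -0.5189048   0.23125734] 1.2 0.9980140771076084
z up (array([ -0.  ,  -0.  , -62.64]), array([   0.,   -0., -100.]), array([   0.,    0., -100.]))
```

Emit:
play_rows:
  targets:
    - [0,0,0,0,0,-45,85]
    - [0,0,0,0,0,-45,85]
    - [0,0,0,15,-12,-40,85]
    - [0,0,0,36,-30,0,85]
    - [0,0,0,36,-30,0,85]

```text
clock: 1.7
ee_pos: [0.2408, -0.4212, 0.362]
tcp_rot: [3.096, 0.526, 0.001]
force: [0.9, 0.0, -0.2]
grip_width: 0.993
gripper_force: 0.0
```

Emit:
play_rows:
  targets:
    - [0,0,0,36,-30,0,85]
    - [0,0,0,36,-30,0,85]
    - [0,0,0,36,-30,0,85]
    - [0,0,0,36,-30,0,85]
    - [0,0,0,36,-30,0,85]

```text
clock: 2.2
ee_pos: [0.3611, -0.2192, 0.3615]
tcp_rot: [3.096, 0.528, 0.001]
force: [1.7, -1.0, 1.1]
grip_width: 0.996
gripper_force: 0.0
```

Emit:
play_rows:
  targets:
    - [0,0,0,36,-30,0,85]
    - [0,0,0,36,-30,0,85]
    - [0,0,0,36,-30,0,85]
    - [0,0,0,36,-30,0,85]
    - [0,0,0,36,-30,0,85]

```text
clock: 2.7
ee_pos: [0.4813, -0.0178, 0.3615]
tcp_rot: [3.097, 0.528, 0.001]
force: [0.2, -0.5, 0.2]
grip_width: 0.999
gripper_force: 0.0
```

```bash
python3 b.py
```

```text
knob [0.58766877 0.08973856 0.082     ]
green top base [ 0.11740364 -0.04088117  0.        ]
via [0.5981 0.164  0.2119] [-16.35 -26.94 -61.15] [ 170.4 -132.9  149.6] [244.8  90.3  31.4]
pre [0.5907 0.111  0.1192] [-16.35 -26.94 -61.15] [145.8 -85.4 242.3] [244.8  90.3 138.4]
grasp [0.5865 0.0813 0.0673] [-16.35 -26.94 -61.15] [131.9 -58.8 294.3] [244.8  90.3 198.4]
[ 0.48131781 -0.0178279   0.36149328] 2.7 0.9994684608528279
z up (array([ 3.000e-02, -2.000e-02, -6.263e+01]), array([   0.,    0., -100.]), array([   0.,    0., -100.]))
```

Emit:
play_rows:
  targets:
    - [0,0,0,35,-27,0,85]
    - [0,0,0,35,-27,0,85]
    - [0,0,0,35,-27,0,85]
    - [0,0,0,35,-27,0,85]
    - [0,0,0,30,-25,0,85]

```text
clock: 3.2
ee_pos: [0.5978, 0.164, 0.361]
tcp_rot: [3.097, 0.529, -0.0]
force: [0.2, -1.5, 0.4]
grip_width: 0.998
gripper_force: 0.0
```

Emit:
play_rows:
  targets:
    - [-1.82,-3,-6.8,0,0,0,85]
    - [-1.82,-3,-6.8,0,0,0,85]
    - [-1.82,-3,-6.8,0,0,0,85]
    - [-1.82,-3,-6.8,0,0,0,85]
    - [-1.82,-3,-6.8,0,0,0,85]

```text
clock: 3.7
ee_pos: [0.5972, 0.162, 0.3612]
tcp_rot: [2.606, 1.325, -0.339]
force: [0.1, -0.2, 0.5]
grip_width: 0.998
gripper_force: 0.0
```

Emit:
play_rows:
  targets:
    - [-1.82,-3,-6.8,0,0,0,85]
    - [-1.82,-3,-6.8,0,0,0,85]
    - [-1.82,-3,-6.8,0,0,0,85]
    - [-1.8,-3,-6.8,0,0,0,85]
    - [0,0,0,0,0,0,85]

```text
clock: 4.2
ee_pos: [0.5967, 0.163, 0.3605]
tcp_rot: [2.066, 1.805, -0.559]
force: [-0.4, -0.2, 0.3]
grip_width: 0.996
gripper_force: 0.0
```

```bash
python3 b.py
```

```text
knob [0.58766877 0.08973856 0.082     ]
green top base [ 0.11740364 -0.04088117  0.        ]
via [0.5981 0.164  0.2119] [-0.04  0.14  0.29] [ 75.7   1.7 127.9] [ 75.4   1.2 128.1]
pre [0.5907 0.111  0.1192] [-0.04  0.14  0.29] [ 75.9   1.8 234.9] [ 75.4   1.2 235.1]
grasp [0.5865 0.0813 0.0673] [-0.04  0.14  0.29] [ 76.1   1.8 294.9] [ 75.4   1.2 295.1]
[0.59674503 0.16295923 0.36051397] 4.2 0.9957873556496624
z up (array([-0.11, 30.14,  0.28]), array([-50.2,  -0.3, -86.5]), array([   0.,    0., -100.]))
```

Emit:
play_rows:
  targets:
    - [0,0,0,20,0,40,85]
    - [0,0,0,20,0,40,85]
    - [0,0,0,20,1,40,85]
    - [0,0,0,16,1,40,85]
    - [0,0,0,0,0,35,85]

```text
clock: 4.7
ee_pos: [0.5936, 0.1303, 0.1515]
tcp_rot: [2.075, 1.799, -0.558]
force: [0.9, -0.5, 0.4]
grip_width: 1.001
gripper_force: 0.0
```

```bash
cat > c.py <<'E'
from h import *
import sys
n=sys.argv[1]; obj=[float(a) for a in sys.argv[3:6]]; lab=sys.argv[2]
p,r,s=pose(); K,W=cam("wrist"); f,d=robot.grab_frame("wrist")
e=B(*obj); print("expected px",proj(K,W,e).round(0))
for q in robot.place_of("wrist",lab)[:2]:
    u,v=q["xy"][0]*640,q["xy"][1]*480; o,dd=ray(K,W,u,v); dv=d[int(v),int(u)]
    w=o+dd*dv; g=o+dd*(e-o)@dd/(dd@dd)
    print(lab,round(q["conf"],2),u,v,"base depthpt",RB.inv().apply(w-[bx,by,0]).round(4),"base near exp",RB.inv().apply(g-[bx,by,0]).round(4))
    cv2.circle(f,(int(u),int(v)),4,(255,0,255),1)
cv2.drawMarker(f,tuple(int(x) for x in proj(K,W,e)),(255,255,0))
cv2.imwrite(f"pics/{n}.png",f)
E
python3 c.py w1 index_knob -.085 0 .082; python3 b.py
```

```text
expected px [328. 246.]
index_knob 0.81 321.088 246.816 base depthpt [-0.0934 -0.0038  0.0905] base near exp [-0.0729 -0.1377  0.0783]
knob [0.58766877 0.08973856 0.082     ]
green top base [ 0.11740364 -0.04088117  0.        ]
via [0.5981 0.164  0.2119] [-0.48  0.16 -0.07] [  0.5  -0.3 -71.3] [  0.7   0.3 -71.3]
pre [0.5907 0.111  0.1192] [-0.48  0.16 -0.07] [ 0.8  0.6 35.7] [ 0.7  0.3 35.7]
grasp [0.5865 0.0813 0.0673] [-0.48  0.16 -0.07] [ 0.9  1.1 95.7] [ 0.7  0.3 95.7]
[0.5927697  0.12816273 0.15046804] 4.8 0.997377071937162
z up (array([-0.45, 30.16, -0.19]), array([-50.2,  -0.7, -86.5]), array([   0.,    0., -100.]))
```

View pics/w1.png

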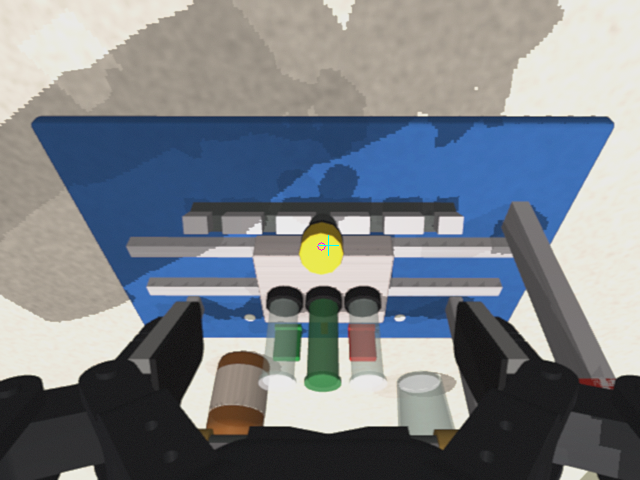

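Knob at (321,253), about 3.5 mm to -y of the estimate. The gripper is well aligned and the green plate is on the left (-y), which confirms the direction. Now I go in.

Emit:
play_rows:
  targets:
    - [0,0,0,1,-3,30,60]
    - [0,0,0,0,0,30,60]
    - [0,0,0,0,0,20,60]
    - [0,0,0,0,0,16,60]
    - [0,0,0,0,0,0,50]

```text
clock: 5.3
ee_pos: [0.5849, 0.0835, 0.0711]
tcp_rot: [2.075, 1.798, -0.557]
force: [0.7, -0.1, 0.1]
grip_width: 0.586
gripper_force: 0.0
```

```bash
sed -i 's/g=o+dd\*(e-o)@dd/g=o+dd*((e-o)@dd)/' c.py; python3 c.py w2 index_knob -.085 0 .082; python3 b.py|tail -3
```

```text
expected px [334. 324.]
index_knob 0.62 327.808 330.384 base depthpt [-0.0938 -0.002   0.0897] base near exp [-0.084  -0.002   0.0837]
grasp [0.5865 0.0813 0.0673] [ 0.03 -0.02 -0.1 ] [0.1 1.2 6.1] [0.1 1.2 6.1]
[0.58566667 0.08443856 0.07263779] 5.4 0.5828664620118073
z up (array([ 0.06, 29.98, -0.08]), array([-50. ,   0.1, -86.6]), array([   0.,    0., -100.]))
```

View pics/w2.png

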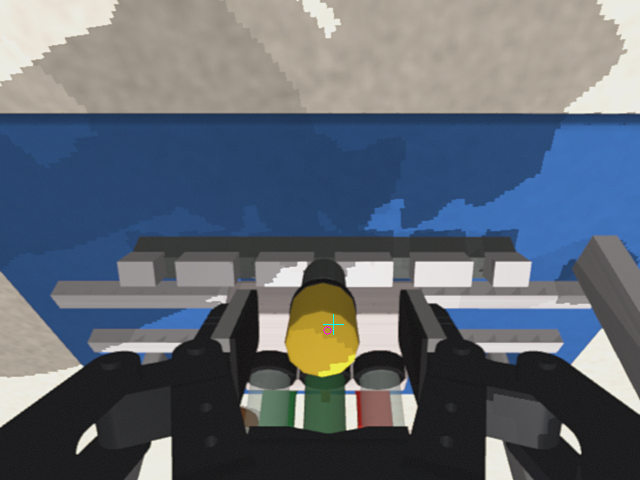

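Emit:
play_rows:
  targets:
    - [0,0,0,0,-1,3,40]
    - [0,0,0,0,0,0,30]
    - [0,0,0,0,0,0,24]
    - [0,0,0,0,0,0,15]
    - [0,0,0,0,0,0,15]
  force: 25

```text
clock: 5.9
ee_pos: [0.5838, 0.0829, 0.0689]
tcp_rot: [2.07, 1.801, -0.556]
force: [-0.4, 3.6, 4.9]
grip_width: 0.271
gripper_force: 24.6
```

Emit:
play_rows:
  targets:
    - [0,0,0,0,0,0,15]
    - [0,0,0,0,0,0,15]
  force: 25

```text
clock: 6.1
ee_pos: [0.5838, 0.0829, 0.0689]
tcp_rot: [2.07, 1.801, -0.556]
force: [-1.1, 3.2, 5.7]
grip_width: 0.272
gripper_force: 24.6
```

Emit:
play_rows:
  targets:
    - [0,0,0,0,0,-3,15]
    - [0,0,0,0,0,-4,15]
    - [0,0,0,0,0,-4,15]
    - [0,0,0,0,0,-3,15]
    - [0,0,0,0,0,0,15]
  force: 45

```text
clock: 6.6
ee_pos: [0.584, 0.0892, 0.0798]
tcp_rot: [2.071, 1.802, -0.56]
force: [0.3, -6.1, -10.6]
grip_width: 0.268
gripper_force: 44.6
```

```bash
python3 c.py w3 index_knob -.085 0 .082; python3 b.py|tail -3
```

```text
expected px [338. 312.]
index_knob 0.79 327.42400000000004 329.808 base depthpt [-0.1032 -0.0038  0.1006] base near exp [-0.0817 -0.0039  0.0873]
grasp [0.5865 0.0813 0.0673] [-0.15  0.1   0.1 ] [-0.2  3.6 14.3] [-0.2  3.6 14.3]
[0.58397835 0.08909669 0.07959888] 6.7 0.26747723657070177
z up (array([-0.17, 30.1 ,  0.06]), array([-50.2,  -0.3, -86.5]), array([   0.,    0., -100.]))
```

View pics/w3.png

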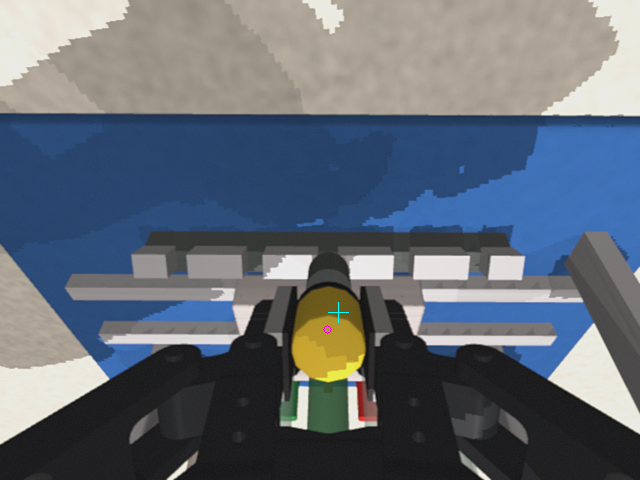

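Spring force of about 12.2 N corresponds to roughly 13 mm out, past the 10 mm clearance. The knob is held at (327,330). Now I shift to -y.

Emit:
play_rows:
  targets:
    - [0,0,0,0,-3,0,15]
    - [0,0,0,0,-5,0,15]
    - [0,0,0,0,-5,0,15]
    - [0,0,0,0,-5,0,15]

```text
clock: 7.1
ee_pos: [0.566, 0.0916, 0.0796]
tcp_rot: [2.071, 1.802, -0.559]
force: [0.8, -5.1, -11.4]
grip_width: 0.265
gripper_force: 44.7
```

Emit:
play_rows:
  targets:
    - [0,0,0,0,-6,0,15]
    - [0,0,0,0,-6,0,15]
    - [0,0,0,0,-4,0,15]
    - [0,0,0,0,-2,0,15]
    - [0,0,0,0,0,0,15]

```text
clock: 7.6
ee_pos: [0.548, 0.0942, 0.0796]
tcp_rot: [2.071, 1.802, -0.56]
force: [-1.6, -5.2, -11.1]
grip_width: 0.266
gripper_force: 44.8
```

```bash
cat > d.py <<'E'
from h import *
p,r,s=pose(); b=lambda w:(RB.inv().apply(w-np.array([bx,by,0]))*1e3).round(1)
print("tcp base mm",b(p),"force base",RB.inv().apply(s["force"]).round(1))
C={}
for c in("wrist","side","top"):
    K,W=cam(c); f,d=robot.grab_frame(c)
    for l,z in (("carriage_pointer",.041),("green_plate",0),("index_knob",.093)):
        q=robot.place_of(c,l)
        if q: u,v=q[0]["xy"][0]*640,q[0]["xy"][1]*480; print(c,l,round(q[0]["conf"],2),int(u),int(v),b(at_z(K,W,u,v,z)))
    cv2.imwrite(f"pics/d_{c}.png",f)
E
python3 d.py
```

```text
tcp base mm [-83.9 -39.9  79.6] force base [  5.4  -0.9 -11.1]
wrist index_knob 0.96 331 328 [-92.  -38.9  93. ]
side index_knob 0.62 323 322 [-99.5 -24.1  93. ]
top carriage_pointer 0.67 299 267 [-0.4 -4.9 41. ]
top green_plate 0.41 351 289 [119.1 -41.2   0. ]
top index_knob 0.63 248 274 [-98.9 -33.2  93. ]
```

Shifted by 36.3 mm with little side force. Now I lower the knob home and release.

Emit:
play_rows:
  targets:
    - [0,0,0,0,0,3,15]
    - [0,0,0,0,0,4,15]
    - [0,0,0,0,0,4,15]
    - [0,0,0,0,0,2,15]
    - [0,0,0,0,0,0,15]

```text
clock: 8.7
ee_pos: [0.5481, 0.0881, 0.0692]
tcp_rot: [2.071, 1.802, -0.556]
force: [-0.5, -1.9, -9.1]
grip_width: 0.26
gripper_force: 45.1
```

Emit:
play_rows:
  targets:
    - [0,0,0,0,0,0,40]
    - [0,0,0,0,0,0,50]
    - [0,0,0,0,0,0,60]
    - [0,0,0,0,0,0,60]
    - [0,0,0,0,0,-20,60]

```text
clock: 9.2
ee_pos: [0.5484, 0.0971, 0.0851]
tcp_rot: [2.071, 1.802, -0.562]
force: [-0.0, 0.6, 0.7]
grip_width: 0.702
gripper_force: 0.0
```

Emit:
play_rows:
  targets:
    - [0,0,0,0,0,-20,60]
    - [0,0,0,0,0,-40,60]
    - [0,0,0,0,0,-40,60]
    - [0,0,0,0,0,-40,60]
    - [0,0,0,0,0,0,60]

```text
clock: 9.7
ee_pos: [0.5606, 0.1698, 0.2126]
tcp_rot: [2.07, 1.801, -0.545]
force: [-0.4, 0.1, 0.3]
grip_width: 0.703
gripper_force: 0.0
```

```bash
python3 c.py w4 index_knob -.085 -.036 .082;python3 d.py
```

```text
expected px [330. 216.]
index_knob 0.77 326.528 215.42399999999998 base depthpt [-0.0931 -0.0383  0.0899] base near exp [-0.0854 -0.0383  0.0816]
tcp base mm [-158.2  -39.   208. ] force base [ 0.2 -0.6 -0.7]
wrist carriage_pointer 0.6 328 297 [ 66.3 -38.8  41. ]
wrist index_knob 0.64 328 219 [-93.6 -38.9  93. ]
side carriage_pointer 0.86 355 284 [ 62.3 -40.7  41. ]
side green_plate 0.29 356 285 [108.7 -34.    0. ]
side index_knob 0.76 336 319 [-89.2 -39.8  93. ]
top green_plate 0.5 348 286 [111.4 -35.    0. ]
top index_knob 0.63 255 277 [-82.9 -37.3  93. ]
```

View pics/w4.png

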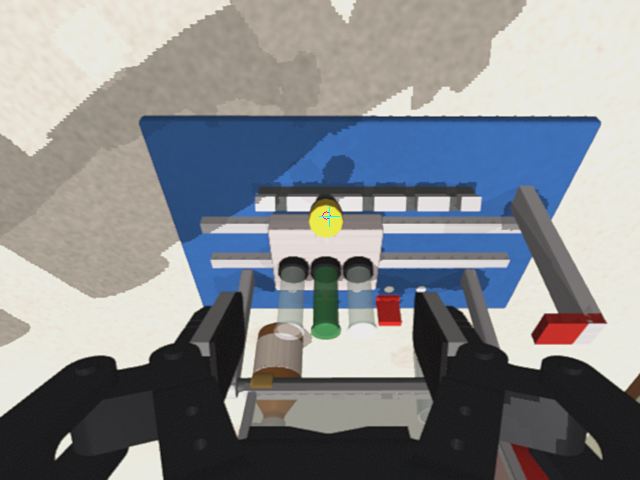

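Knob back at the same height as at first, in the notch at -36: pointer base y ≈ -39 to -41, green plate ≈ -34 to -41 (same bias), and the pointer lies over the hidden green plate. On to the guard.

Emit:
play_rows:
  targets:
    - [0,7.5,0,0,0,-30,60]
    - [0,7.5,0,0,0,-30,60]
    - [0,7.5,0,0,0,-30,60]
    - [0,7.5,0,0,0,-30,60]
    - [0,0,0,0,0,-40,60]

```text
clock: 10.9
ee_pos: [0.5645, 0.204, 0.3611]
tcp_rot: [-2.369, -2.058, -0.002]
force: [0.7, -0.4, 0.4]
grip_width: 0.702
gripper_force: 0.0
```

```bash
cat > e.py <<'E'
from h import *
o=RB.apply([0,-.0025,0])+[bx,by,0]; json.dump([o[0],o[1],yaw],open("base.json","w"))
E
python3 e.py; cat > g.py <<'E'
from h import *
print(*delta(B(.061,.003,.345),RV)); p,r,s=pose(); print((RB.inv().apply(p-[bx,by,0])*1e3).round(1),s["clock"])
E
python3 g.py
```

```text
[-0.1  -0.18 -0.05] [-256.    39.6   15.2] [-255.9   39.4   16.1]
[-194.9  -36.4  361.1] 10.9
```

Emit:
play_rows:
  targets:
    - [0,0,0,-45,8,0,60]
    - [0,0,0,-45,8,0,60]
    - [0,0,0,-45,8,0,60]
    - [0,0,0,-45,8,0,60]
    - [0,0,0,-45,8,0,60]

```text
clock: 11.4
ee_pos: [0.5728, -0.0249, 0.3604]
tcp_rot: [-2.37, -2.062, 0.002]
force: [-0.0, 0.2, -0.3]
grip_width: 0.704
gripper_force: 0.0
```

Emit:
play_rows:
  targets:
    - [0,0,0,-31,0,0,60]
    - [0,0,0,0,0,0,60]

```text
clock: 11.6
ee_pos: [0.5684, -0.0573, 0.3602]
tcp_rot: [-2.375, -2.057, 0.003]
force: [0.3, 0.2, -0.9]
grip_width: 0.7
gripper_force: 0.0
```

```bash
python3 c.py w5 bolt_grip .061 .003 .251; python3 g.py
```

```text
expected px [327. 227.]
bolt_grip 0.65 318.4 226.89600000000002 base depthpt [ 0.0582 -0.0021  0.2606] base near exp [ 0.0607 -0.0024  0.2511]
[-0.07  0.05 -0.03] [-0.8 -0.8 15.3] [-0.8 -0.8 15.3]
[ 60.2   3.8 360.3] 11.7
```

View pics/w5.png

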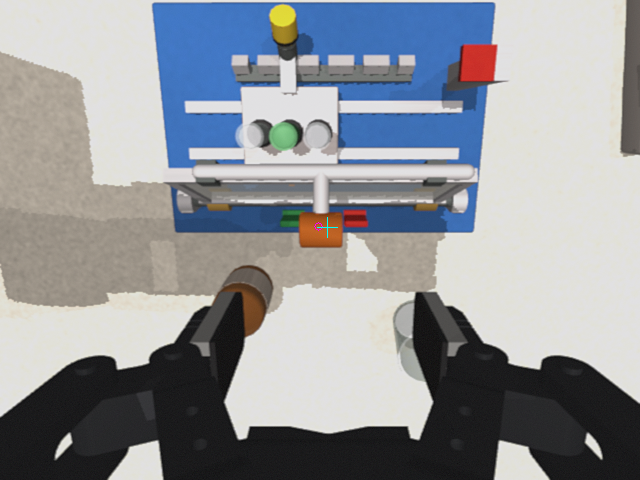

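Barrel at (320,229), centred about 5.5 mm to -y of the tool. The bottle and beaker are clear. Descending.

Emit:
play_rows:
  targets:
    - [0,0,0,0,-5.5,25,60]
    - [0,0,0,0,0,25,55]
    - [0,0,0,0,0,25,50]
    - [0,0,0,0,0,25,50]
    - [0,0,0,0,0,25,50]

```text
clock: 12.2
ee_pos: [0.5633, -0.0518, 0.2344]
tcp_rot: [-2.368, -2.064, 0.002]
force: [0.5, -0.5, -0.3]
grip_width: 0.585
gripper_force: 0.0
```

```bash
python3 c.py w6 bolt_grip .061 -.001 .251; python3 g.py
```

```text
expected px [331. 338.]
bolt_grip 0.73 324.992 338.592 base depthpt [ 0.0564 -0.003   0.2595] base near exp [ 0.0611 -0.003   0.2511]
[-0.37  0.04  0.13] [  -2.4    5.2 -112.8] [  -2.3    6.  -112.7]
[ 58.7  -3.  232.3] 12.3
```

View pics/w6.png

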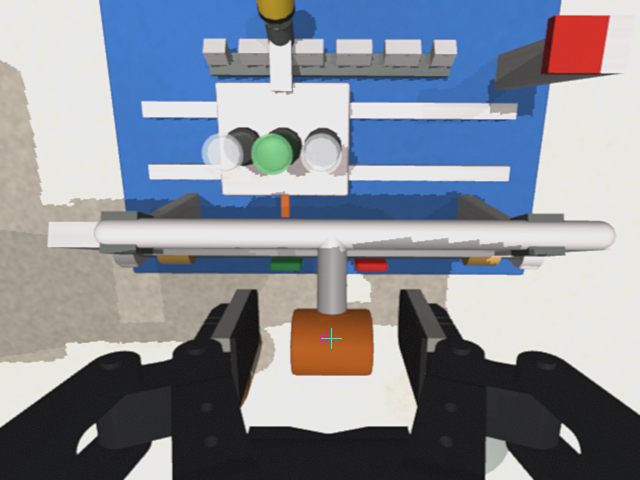

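Emit:
play_rows:
  targets:
    - [0,0,0,0,0,0,30]
    - [0,0,0,0,0,0,15]
    - [0,0,0,0,0,0,15]
    - [0,0,0,0,0,0,15]
  force: 40

```text
clock: 12.7
ee_pos: [0.5638, -0.0528, 0.2369]
tcp_rot: [2.369, 2.061, 0.001]
force: [0.5, 2.4, 7.4]
grip_width: 0.294
gripper_force: 43.8
```

```bash
python3 g.py; python3 -c "
from h import *
print(robot.get_state()['grip_width']*85.4,robot.get_state()['gripper_force'],robot.get_state()['force'])"
```

```text
[0.09 0.03 0.05] [  -1.6    4.4 -108.1] [  -1.5    4.3 -108.1]
[ 59.5  -1.3 236.9] 12.7
25.08037358005726 43.80933344364166 [0.52874987 2.43061223 7.39584075]
```

Emit:
play_rows:
  targets:
    - [0,0,0,10,0,0.5,15]
    - [0,0,0,10,0,2,15]
    - [0,0,0,10,0,2.5,15]
    - [0,0,0,9.3,0,3.4,15]
    - [0,0,0,0,0,0,15]

```text
clock: 13.2
ee_pos: [0.5691, -0.0133, 0.2274]
tcp_rot: [2.369, 2.062, -0.001]
force: [0.6, -2.7, 6.5]
grip_width: 0.295
gripper_force: 45.0
```

Emit:
play_rows:
  targets:
    - [0,0,0,9.2,0,4.2,15]
    - [0,0,0,8.8,0,4.9,15]
    - [0,0,0,8.3,0,5.7,15]
    - [0,0,0,7.9,0,6.4,15]
    - [0,0,0,0,0,0,15]

```text
clock: 13.7
ee_pos: [0.5738, 0.0206, 0.2059]
tcp_rot: [2.369, 2.062, -0.001]
force: [-1.1, -2.8, 5.7]
grip_width: 0.298
gripper_force: 47.0
```

```bash
cat > k.py <<'E'
from h import *
p,r,s=pose(); print((RB.inv().apply(p-[bx,by,0])*1e3).round(1),s["clock"],"F",RB.inv().apply(s["force"]).round(1),s["grip_width"]*85.4)
K,W=cam("wrist"); f,d=robot.grab_frame("wrist"); cv2.imwrite("pics/k%.1f.png"%s["clock"],f)
for l in ("bolt_grip","bolt_end","keeper"):
    for q in robot.place_of("wrist",l)[:1]:
        u,v=q["xy"][0]*640,q["xy"][1]*480; o,dd=ray(K,W,u,v); w=o+dd*d[min(int(v),479),min(int(u),639)]
        print(l,round(q["conf"],2),int(u),int(v),(RB.inv().apply(w-[bx,by,0])*1e3).round(1))
E
python3 k.py
```

```text
[-14.6  -1.6 205.9] 13.7 F [ 3.  -0.7  5.7] 25.441914835567
bolt_grip 0.9 325 351 [-13.8  -2.5 233.9]
bolt_end 0.84 574 268 [-27.9  90.6 199.1]
keeper 0.65 587 202 [-43.8 119.8 152.7]
```

Emit:
play_rows:
  targets:
    - [0,0,0,7,0,7.2,15]
    - [0,0,0,6.8,0,7.6,15]
    - [0,0,0,5.8,0,8.2,15]
    - [0,0,0,5.2,0,8.6,15]
    - [0,0,0,0,0,0,15]

```text
clock: 14.4
ee_pos: [0.5773, 0.0452, 0.1743]
tcp_rot: [2.369, 2.063, 0.0]
force: [0.3, -0.0, 8.3]
grip_width: 0.291
gripper_force: 51.9
```

Emit:
play_rows:
  targets:
    - [0,0,0,2.3,0,4.5,15]
    - [0,0,0,2,0,4.6,15]
    - [0,0,0,2,0,4.5,15]
    - [0,0,0,1,0,3,15]
    - [0,0,0,0,0,0,15]

```text
clock: 14.9
ee_pos: [0.5784, 0.0523, 0.1584]
tcp_rot: [2.369, 2.062, 0.001]
force: [1.0, 1.8, 9.6]
grip_width: 0.294
gripper_force: 55.3
```

```bash
python3 k.py
```

```text
[-46.6  -1.5 158.4] 14.9 F [-2.   0.8  9.6] 25.06930491906235
bolt_grip 0.96 325 360 [-45.4  -2.4 190.3]
bolt_end 0.64 564 306 [-44.1  90.1 150.6]
```

Emit:
play_rows:
  targets:
    - [0,0,0,0,0,2,15]
    - [0,0,0,0,0,2,15]
    - [0,0,0,0,0,0,15]
  force: 70

```text
clock: 15.4
ee_pos: [0.5787, 0.0531, 0.1552]
tcp_rot: [2.369, 2.062, 0.004]
force: [1.4, 9.0, 14.5]
grip_width: 0.295
gripper_force: 70.9
```

```bash
python3 k.py
```

```text
[-47.5  -1.2 155.2] 15.4 F [-9.1  0.2 14.5] 25.166546953246463
bolt_grip 0.64 325 360 [-47.1  -2.1 188.4]
bolt_end 0.61 570 306 [ 19.1 177.6  11. ]
```

Emit:
play_rows:
  targets:
    - [0,0,0,1.5,0,1,15]
    - [0,0,0,0.5,0,1,15]
    - [0,0,0,0,0,0,15]

```text
clock: 15.9
ee_pos: [0.5788, 0.054, 0.1528]
tcp_rot: [2.369, 2.061, 0.001]
force: [0.1, 1.8, 11.3]
grip_width: 0.291
gripper_force: 71.1
```

```bash
cat >> k.py <<'E'
b=lambda w:(RB.inv().apply(w-[bx,by,0])*1e3).round(1)
for c in ("wrist","top"):
  K,W=cam(c)
  if c=="top": f,d=robot.grab_frame(c)
  for y in(-.06,.05,.07,.08,.127):
    best=None
    for x in np.arange(-.065,-.025,.002):
        u,v=proj(K,W,B(x,y,.141))
        if 0<=u<639 and 0<=v<479:
            dv=d[int(v),int(u)]; o,dd=ray(K,W,int(u)+.5,int(v)+.5); w=b(o+dd*dv)
            if dv>0 and(best is None or w[2]>best[2]): best=w
    print(c,"rod top at y",y,best)
E
python3 k.py
```

```text
[-48.4  -1.3 152.8] 15.9 F [-1.8 -0.1 11.3] 24.859019912421836
bolt_grip 0.78 325 360 [-47.9  -2.1 185.9]
bolt_end 0.89 565 307 [-45.4  90.6 145.2]
wrist rod top at y -0.06 [-60.4 -38.2 198.7]
wrist rod top at y 0.05 [-44.2  47.9 147.1]
wrist rod top at y 0.07 [-45.2  66.1 149.2]
wrist rod top at y 0.08 [-35.2  75.9 148.8]
wrist rod top at y 0.127 None
top rod top at y -0.06 [-45.4 -52.5 254.8]
top rod top at y 0.05 [ -6.6  29.5 428.7]
top rod top at y 0.07 [ -7.1  44.1 410.1]
top rod top at y 0.08 [-31.3  80.  146.7]
top rod top at y 0.127 [-36.3 124.8 154.1]
```

Emit:
play_rows:
  targets:
    - [0,0,0,0.5,0,2,15]
    - [0,0,0,0.5,0,1,15]
    - [0,0,0,0,0,1,15]
    - [0,0,0,0,0,0,15]

```text
clock: 16.55
ee_pos: [0.579, 0.0551, 0.1488]
tcp_rot: [2.369, 2.062, 0.002]
force: [0.6, 3.4, 11.1]
grip_width: 0.295
gripper_force: 72.2
```

```bash
python3 k.py
```

```text
[-49.5  -1.3 148.8] 16.55 F [-3.4  0.1 11.1] 25.181452548874333
bolt_grip 0.83 328 357 [-50.2  -1.4 182.2]
bolt_end 0.64 565 312 [-44.6  90.9 141.2]
wrist rod top at y -0.06 [-61.4 -38.  197.7]
wrist rod top at y 0.05 [-43.8  49.3 142.6]
wrist rod top at y 0.07 [-39.2  68.  145.3]
wrist rod top at y 0.08 [-45.9  79.1 142.7]
wrist rod top at y 0.127 None
top rod top at y -0.06 [-50.9 -53.4 250. ]
top rod top at y 0.05 [ -8.1  29.5 425.4]
top rod top at y 0.07 [ -6.3  44.9 404. ]
top rod top at y 0.08 [-37.4  79.8 142. ]
top rod top at y 0.127 [-34.5 125.1 153.6]
```

Emit:
play_rows:
  targets:
    - [0,0,0,0.5,0,1,15]
    - [0,0,0,0,0,1,15]
    - [0,0,0,0,0,1,15]
    - [0,0,0,0,0,0,15]

```text
clock: 17.2
ee_pos: [0.5793, 0.0557, 0.1465]
tcp_rot: [2.369, 2.061, 0.003]
force: [-1.4, 3.1, 16.3]
grip_width: 0.29
gripper_force: 73.4
```

```bash
python3 k.py
```

```text
[-50.1  -1.1 146.5] 17.2 F [-2.9 -1.9 16.3] 24.75224438203545
bolt_grip 0.92 330 360 [-49.3  -0.6 179.5]
bolt_end 0.89 565 312 [-45.   91.1 139.1]
keeper 0.31 330 220 [-54.3   0.5  27.5]
wrist rod top at y -0.06 [-63.2 -37.  199.6]
wrist rod top at y 0.05 [-45.1  50.  140.9]
wrist rod top at y 0.07 [-62.3  42.5 198.3]
wrist rod top at y 0.08 [-43.   79.9 140.9]
wrist rod top at y 0.127 None
top rod top at y -0.06 [-44.3 -54.4 248.2]
top rod top at y 0.05 [ -6.9  29.7 424.8]
top rod top at y 0.07 [ -6.5  45.2 401. ]
top rod top at y 0.08 [-31.7  80.5 141.9]
top rod top at y 0.127 [-40.1 124.3 154.2]
```

The force is rising and the rod top is at about 140 mm, so the guard is at its stop. Sliding the bolt.

Emit:
play_rows:
  targets:
    - [0,0,0,0,0,1.5,15]
    - [0,0,0,0,3,0,15]
    - [0,0,0,0,4,0,15]
    - [0,0,0,0,4,0,15]

```text
clock: 17.85
ee_pos: [0.5908, 0.0541, 0.1461]
tcp_rot: [2.368, 2.061, 0.005]
force: [-2.0, 2.6, 22.5]
grip_width: 0.298
gripper_force: 74.2
```

Emit:
play_rows:
  targets:
    - [0,0,0,0,4,0,15]
    - [0,0,0,0,4,0,15]
    - [0,0,0,0,2,0,15]
    - [0,0,0,0,0,0,15]

```text
clock: 18.25
ee_pos: [0.6009, 0.0527, 0.1462]
tcp_rot: [2.367, 2.06, 0.006]
force: [1.0, 2.4, 23.0]
grip_width: 0.29
gripper_force: 74.1
```

```bash
python3 k.py | head -4
```

```text
[-50.1  20.8 146.2] 18.25 F [-2.5  0.6 23. ] 24.7754353746877
bolt_grip 0.87 325 358 [-50.7  19.8 180.1]
bolt_end 0.95 565 313 [-49.7 106.7 148.8]
keeper 0.58 605 327 [-46.3 119.2 153. ]
```

Emit:
play_rows:
  targets:
    - [0,0,0,0,2,0,15]
    - [0,0,0,0,1.5,0,15]
    - [0,0,0,0,0,0,15]

```text
clock: 18.8
ee_pos: [0.6042, 0.0522, 0.1461]
tcp_rot: [2.367, 2.06, 0.005]
force: [1.3, 2.2, 22.1]
grip_width: 0.291
gripper_force: 74.1
```

Emit:
play_rows:
  targets:
    - [0,0,0,0,1,0,15]
    - [0,0,0,0,1,0,15]
    - [0,0,0,0,0,0,15]

```text
clock: 19.1
ee_pos: [0.6061, 0.0519, 0.1462]
tcp_rot: [2.367, 2.06, 0.005]
force: [-0.2, 1.9, 22.4]
grip_width: 0.293
gripper_force: 74.1
```

Emit:
play_rows:
  targets:
    - [0,0,0,0,1,0,15]
    - [0,0,0,0,0.7,0,15]
    - [0,0,0,0,0,0,15]

```text
clock: 19.4
ee_pos: [0.6068, 0.0519, 0.1459]
tcp_rot: [2.369, 2.062, 0.002]
force: [-9.9, 3.4, 25.4]
grip_width: 0.292
gripper_force: 74.6
```

Hit the bolt's stop (10 N). Easing off and releasing.

Emit:
play_rows:
  targets:
    - [0,0,0,0,0,-1.5,15]
    - [0,0,0,0,0,0,30]
    - [0,0,0,0,0,0,45]
    - [0,0,0,0,0,0,55]
    - [0,0,0,0,0,0,55]

```text
clock: 19.9
ee_pos: [0.606, 0.051, 0.1439]
tcp_rot: [-2.37, -2.061, 0.003]
force: [-0.4, 0.3, -0.1]
grip_width: 0.646
gripper_force: 0.0
```

Emit:
play_rows:
  targets:
    - [0,0,0,0,0,-20,55]
    - [0,0,0,0,0,-30,55]
    - [0,0,0,0,0,-40,55]
    - [0,0,0,0,0,-40,55]
    - [0,0,0,0,0,0,55]

```text
clock: 20.4
ee_pos: [0.6077, 0.0511, 0.2802]
tcp_rot: [2.366, 2.058, 0.008]
force: [-0.6, -1.2, -0.0]
grip_width: 0.647
gripper_force: 0.0
```

```bash
python3 k.py | head -4; python3 -c "
from h import *
f,d=robot.grab_frame('side'); cv2.imwrite('pics/s9.png',cv2.resize(f[150:400,180:480],None,fx=2,fy=2))"
```

```text
[-49.5  27.7 280.2] 20.4 F [ 1.3 -0.4 -0. ] 55.238466092859504
bolt_grip 0.8 321 244 [-45.2  24.4 185.7]
keeper 0.82 469 229 [-46.  121.5 153.5]
wrist rod top at y -0.06 [-28.4 -60.6 138.9]
```

```bash
python3 -c "
import cv2,glob,os
a=cv2.imread(max(glob.glob('pics/k*.png'),key=os.path.getmtime)); b=cv2.imread('pics/s9.png')
a=cv2.resize(a,(400,300)); b=cv2.resize(b,(400,333)); a=cv2.copyMakeBorder(a,0,33,0,0,cv2.BORDER_CONSTANT)
cv2.imwrite('pics/both.png',cv2.hconcat([a,b]))"
```

```text
(no output)
```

View pics/both.png

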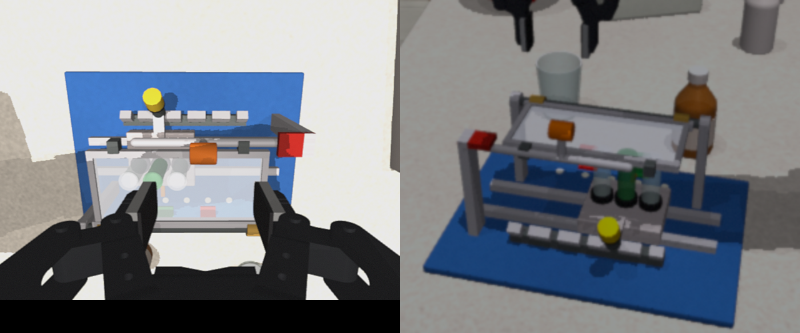

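Guard level with the rod reaching under the red keeper (290,145), barrel moved across at (203,153), knob home, and bottle and beaker standing. The gripper is clear, so I hand in.

```bash
python3 -c "
from h import *
print(robot.sign_off())"
```

```text
the job is handed in; nothing more can be done
None
```

The job is handed in at about 20 s of the 51 s allowed: the carriage is one notch over at the green station with the knob home, and the guard is down with its bolt at its stop under the keeper, staying shut; the bottle and beaker were not touched.

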